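Lock the lid ring of the bench dust pot

TASK

The lid of the dust pot has not been locked, and the glue bottle is standing in the way of the lock ring's handle. Stand the bottle upright in the drip tray beside the tin, without knocking it over, then turn the lock ring clockwise (seen from above) by its handle until the dark pointer on the ring lines up with the dark lock mark on the lid, and leave it there. Leave the tin, the screwdriver, the file and the pink board where they are.

Things in the scene. Friction and masses are not known exactly. Their poses are not given: they have to be found in the camera images.
- dust_pot: Grey steel drum bolted to the bench, 185 mm across, flat lid at height 156 mm. Origin on its axis (the ring's axis) at bench level, z up. A hose stub 64 mm across stands mid-lid, up to 187 mm. An inlet tube reaches 155 mm from the axis at +60 deg in the pot's frame (far left), height 50 to 100 mm; three feet, 10 mm high, reach 121 mm. Fixed; place and yaw vary.
- lock_ring (a joint): Turn of the aluminium lock ring round the lid (outer diameter 200 mm, height 134 to 156 mm), rad: 0 = fully open, grows clockwise seen from above, 1.50 = locked (pointer in line with mark), can go past the mark to a stop at 1.90. Starts between 0 and 0.4. Captive: it only turns, stays where left, takes about 0.6 Nm (4 to 6 N on the handle).
- ring_handle (a point): Point on the ring's only handle, a bar straight out from the ring: 135 mm from the pot's axis, height 145 mm, mid-width. Bar 18 mm wide (40 mm at its root, up to 109 mm from the axis), height 136 to 154 mm, ending in a round boss 24 mm across centred at 146 mm. In the pot's frame it points at -75 deg (robot's right) at joint 0, at -161 deg (towards the robot) when locked.
- ring_pointer (a point): Dark raised ridge, 15 x 8 mm, on top of the ring in line with the handle: its centre, 92 mm from the axis, height 158 mm.
- lock_mark (a point): The same kind of dark raised ridge, 26 x 8 mm, fixed on the lid just inside the ring: its centre, 68 mm from the axis, height 158 mm. Locked when pointer and mark form one straight radial line.
- glue_bottle: White plastic glue bottle, loose, about 0.4 kg, 224 mm tall, 66 mm in diameter up to height 140 mm, neck 28 mm; grey fluted screw cap 38 mm in diameter from height 172 to 202 mm (grip here from above), thin nozzle above it. Origin at the centre of its underside, z up. Starts upright on the bench beside the pot, in the path of the ring's handle.
- drip_tray: Shallow open steel tray, 240 mm (its x) by 160 mm (its y), rim 30 mm high, walls and floor 5 mm. Origin at the centre of its underside, z up. Fixed; its place and yaw vary. The tin stands at its +x end (the end farther from the robot); the other end is free.
- wax_tin: Round steel tin, 76 mm in diameter, 60 mm high, standing in the tray. Origin at the centre of its underside. Loose, to be left there.
- screwdriver: Screwdriver with a yellow handle, 230 mm long, lying on the bench. Origin at its middle. Loose, to be left there.
- file: Flat steel file with a wooden handle, 295 mm long, lying on the bench beyond the pot. Origin 18 mm to the tip side of its middle. Loose, to be left there.
- resin_board: Pink board, 340 x 75 x 20 mm, lying on the bench to the left. Origin at the centre of its underside. Loose, to be left there.

How it is judged (in metres and radians):
On the way, in this order (a step that is already met when the one before it is completed fails the run):
1. the glue bottle stands upright on the floor of the drip tray (x of glue_bottle in the frame of drip_tray between -0.115 and 0.115 m and y of glue_bottle in the frame of drip_tray between -0.075 and 0.075 m and z of glue_bottle in the frame of drip_tray below 0.012 m and angle between glue_bottle's own z axis and vertical below 0.1 rad and contact force between the fingers and glue_bottle below 0.05 N), for 0.2 s.
2. the lock ring is turned until pointer and lock mark are in line (value of joint lock_ring between 1.4 and 1.6 rad), for 0.2 s.
At the end, for the whole second after the job is handed in: The lock ring is at rest between 1.40 and 1.60 rad (pointer within 0.10 rad, about 6 degrees, of the lock mark), and the glue bottle stands upright (within 0.1 rad) and still on the floor of the drip tray (all of step 2 and velocity of joint lock_ring between -0.05 and 0.05 rad/s and x of glue_bottle in the frame of drip_tray between -0.115 and 0.115 m and y of glue_bottle in the frame of drip_tray between -0.075 and 0.075 m and z of glue_bottle in the frame of drip_tray below 0.012 m and angle between glue_bottle's own z axis and vertical below 0.1 rad and linear speed of glue_bottle below 0.02 m/s); the robot touches nothing.
It fails at once if the glue bottle is knocked over (tilted more than 0.5 rad) (angle between glue_bottle's own z axis and vertical above 0.5 rad).
It fails at once if the tin is pushed more than 30 mm from its place (distance of wax_tin from where it was at the start of the episode above 0.03 m).
It fails at once if the screwdriver is moved more than 30 mm (distance of screwdriver from where it was at the start of the episode above 0.03 m).
It fails at once if the file is moved more than 30 mm (distance of file from where it was at the start of the episode above 0.03 m).
It fails at once if the pink board is moved more than 30 mm (distance of resin_board from where it was at the start of the episode above 0.03 m).
It also fails if it takes over 58 s, if anything falls off the work surface, if the arm or the gripper's body presses on something with over 40 N, if the wrist force passes 120 N, or if a joint passes its speed limit or range.

ROBOT

A 6-joint arm with a two-finger parallel gripper is mounted at the origin on the work surface. World frame = base frame: x ahead of the robot, y to its left, z up, the work surface at z = 0. Lengths are in mm, angles in degrees, forces in N, time in s.
With the tool pointing down it reaches from about 300 to 850 mm from the base axis. Payload 4.2 kg.
Tool frame: the origin (TCP) lies at the very end of the fingers, on their centre line; the grasp point (between the pads) lies 19 mm behind it; z points along the fingers, y is the line along which they close (so a half turn about z gives the same grasp; the last joint's range is limited). The gripper opens to 91 mm and grips with 3 to 60 N. Pads are 32 mm wide; open, the fingers measure 118 mm over their backs; the gripper's body (76 mm by 178 mm) begins 60 mm behind the grasp point.
Start: joints at [-71.391, 18.312, 89.639, -0, 72.044, -1.146], TCP at [194.359, -541.173, 213.976] pointing down, gripper open.
Joint ranges: [-177.97, 177.97], [-48.28, 115.42], [12.27, 149.76], [-77.06, 257.06], [2.81, 150.46], [-146.56, 146.56]. Speed limits (degrees/s): [147.25, 147.25, 180, 180, 180, 180].

INTERFACE

Orientations are given as [roll, pitch, yaw] about the fixed x, y, z axes, in that order (R = Rz(yaw) Ry(pitch) Rx(roll)).
In Python, from workcell import env, grab_frame gives the robot as it stands. The module is installed in compiled form; this text tells all that it offers.
- The arm moves only by the tool move_arm, never from a script. Its argument "plan" is a list of rows, each an object of numbers: "tx", "ty", "tz": the shift along the tool's x, y, z in cm; "wx", "wy", "wz": the turn, a rotation vector about the tool's x, y, z in rad. In form: [{"tx": .., "ty": .., "tz": .., "wx": .., "wy": .., "wz": ..}, ...]. A call has 1 to 12 rows; each row shifts and turns the commanded pose from where the row before left it, along the tool's axes as they then stand; what a row does not reach is not made up. A row lasts 1/12 s, in which the tool goes at most 41.7 mm and 7.16 degrees, less where a joint would pass 70% of its speed; a pose out of reach is approached as far as the arm can. A call is refused whole if a number of a shift passes 4.17 or a number of a turn 0.125, either way. A call with a gripper value outside its range is refused whole. "gripper" is the finger opening in cm, from 0 to 9.12, set as the call begins (left out, the last holds). The fingers move at their own pace and stop on an object; "force" is the grip in N (left out, the last holds). Time passes only in rows, so rows that do not move let the fingers close. It gives the time, the measured TCP pose, the force, the opening and the grip force at its end, in the units of the state.
- env.state(): the state, without advancing time (a new reading comes with each control period).
- grab_frame(name): name is "scene" or "top"; returns a dict with "color" (420x560x3 uint8, red, green, blue), "vfov" (degrees; the focal length in pixels is half the picture's height over the tangent of half this angle, whatever the lens; pixels are square), "cx", "cy" (the principal point, pixels), "view" (4x4, takes a point from world to camera coordinates). Camera axes: x right, y up, looking along -z (the intrinsics and any distortion apply to the point x, -y, -z); pixel columns grow to the right and rows downward; lengths in mm; the calibration is good to about 2 mm. A picture is of the moment at which its call begins. There is no depth.
- env.job_done(): hands the job in; it is judged then, once.
The state is a dict: "time_s": time; "qpos": joint angles; "qvel": joint speeds; "effort": joint torques, N m; "ee_pos": TCP position; "ee_rot": TCP orientation; "force": force on the tool from outside, world axes, zero at the start; "torque": the same for the moment, N m; "gripper_width": finger opening in mm; "gripper_force": force on a finger pad.
Only numpy, scipy, OpenCV 4.12 (cv2) and the standard library are available. Lean on these libraries where they do the work, as an engineer would, in place of code of your own. Each camera call takes 0.05 s, during which the arm holds its last target. There are 200 camera calls.

## Working session

There is one attempt and no reset: what is moved stays moved. The work goes in short steps, Python scripts to look and compute and a tool call to move; the robot and the scene stay as the last step left them, time stands still between calls to the robot, and variables do not carry over. Pictures are saved under pics/ and viewed, at most 10 in all, crops included, and the job is handed in when it is done.

Besides the shell and the picture viewer there is one more tool, called after ">>>" as name(argument=value, ...), one argument or row to a line, values as JSON. move_arm: Moves the arm, as the interface text tells. Its arguments: {"type":"object","properties":{"plan":{"type":"array","items":{"type":"object","properties":{"tx":{"type":"number"},"ty":{"type":"number"},"tz":{"type":"number"},"wx":{"type":"number"},"wy":{"type":"number"},"wz":{"type":"number"}}}},"gripper":{"type":"number"},"force":{"type":"number"}},"required":["plan"]}

```bash
mkdir -p pics; cat > h.py <<'E'
import numpy as np, cv2, json
from workcell import env, grab_frame
def shot(n):
    f=grab_frame(n); cv2.imwrite(f'pics/{n}_{int(env.state()["time_s"]*1000)}.png',cv2.cvtColor(f['color'],cv2.COLOR_RGB2BGR))
    np.savez(f'{n}.npz',**{k:np.array(v) for k,v in f.items()}); return f
def par(n):
    f=np.load(n+'.npz'); h,w=f['color'].shape[:2]; fl=h/2/np.tan(np.radians(float(f['vfov']))/2)
    return fl,float(f['cx']),float(f['cy']),f['view']
def ray(n,u,v,z):
    fl,cx,cy,V=par(n); R=V[:3,:3];t=V[:3,3]; o=-R.T@t
    d=R.T@np.array([(u-cx)/fl,-(v-cy)/fl,-1]); return o+d*(z-o[2])/d[2]
def proj(n,p):
    fl,cx,cy,V=par(n); c=V[:3,:3]@np.array(p)+V[:3,3]
    return cx+fl*c[0]/-c[2], cy-fl*c[1]/-c[2]
E
python3 - <<'E'
from h import *
for n in('scene','top'):
    f=shot(n); print(n,[k for k in f],f['vfov'],f['cx'],f['cy'],f['view'].round(3).tolist(), {k:v for k,v in f.items() if k not in('color','view')})
print(env.state())
E
ls pics
```

```text
scene ['color', 'vfov', 'cx', 'cy', 'view'] 45.87377097827654 278.85251802565404 197.43542139221285 [[0.241, 0.971, -0.007, -225.009], [-0.785, 0.199, 0.587, 404.493], [0.571, -0.136, 0.81, -1641.193], [0.0, 0.0, 0.0, 1.0]] {'vfov': 45.87377097827654, 'cx': 278.85251802565404, 'cy': 197.43542139221285}
top ['color', 'vfov', 'cx', 'cy', 'view'] 56.63050349374727 279.56610123511444 207.25575851832696 [[-0.011, -1.0, -0.002, 79.627], [0.988, -0.011, 0.155, -671.185], [-0.155, -0.001, 0.988, -1160.35], [0.0, 0.0, 0.0, 1.0]] {'vfov': 56.63050349374727, 'cx': 279.56610123511444, 'cy': 207.25575851832696}
{'time_s': 0.1, 'qpos': array([-7.13911427e+01,  1.83479624e+01,  8.96983963e+01, -5.54707216e-04,
        7.20426108e+01, -1.14704053e+00]), 'qvel': array([-0.01664341, -0.17254062, -0.19782243,  0.0062836 ,  0.03976234,
       -0.06099953]), 'effort': array([ 7.29838339e-04, -4.13331699e+01, -2.32510579e+01,  7.28594698e-02,
        4.21680522e-02, -5.27271914e-05]), 'ee_pos': array([ 194.20597088, -540.74788636,  213.21140807]), 'ee_rot': array([-1.79911038e+02, -1.25370473e-03,  1.97560683e+01]), 'force': array([-0.01352421, -0.25521688,  0.87051385]), 'torque': array([-0.0171349 , -0.01331003,  0.0016324 ]), 'gripper_force': 0.0, 'gripper_width': 90.93944879032261}
scene_50.png
top_100.png
```

```bash
cd pics; python3 -c "
import cv2
for a in('scene_50','top_100'):
    cv2.imwrite(a+'b.png',cv2.resize(cv2.imread(a+'.png'),(800,600),interpolation=cv2.INTER_CUBIC))"
```

```text
(no output)
```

View pics/top_100b.png

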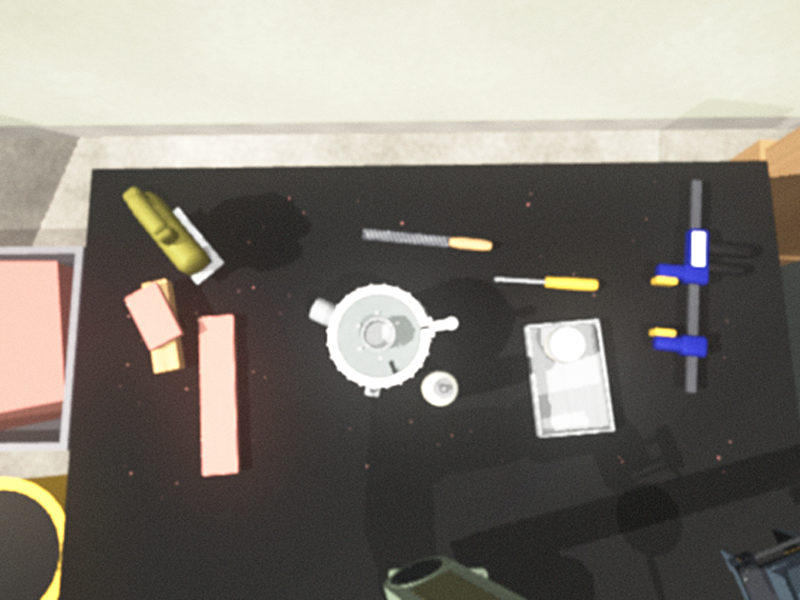

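View pics/scene_50b.png

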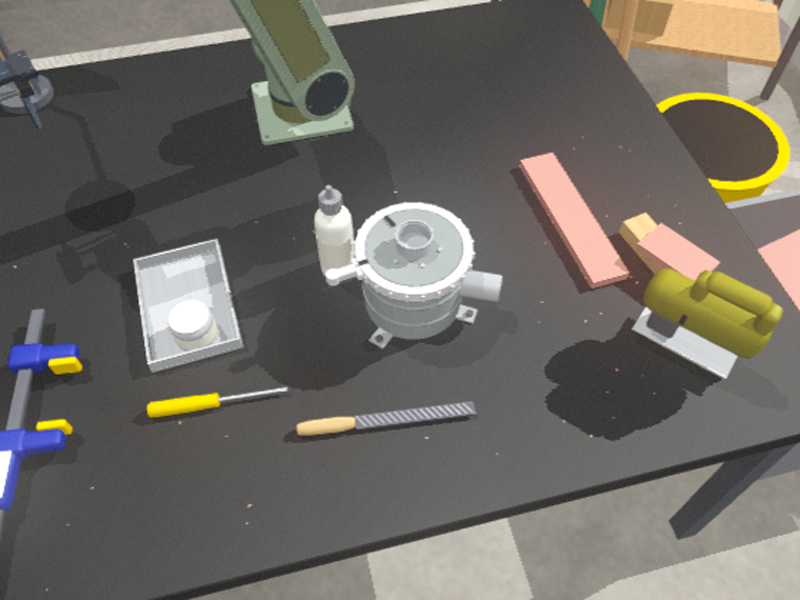

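```bash
cd pics; python3 -c "
import cv2
a=cv2.imread('top_100.png')[190:315,220:320]; cv2.imwrite('c1.png',cv2.resize(a,None,fx=4.8,fy=4.8,interpolation=cv2.INTER_CUBIC))
a=cv2.imread('scene_50.png')[120:220,210:340]; cv2.imwrite('c2.png',cv2.resize(a,None,fx=6,fy=6,interpolation=cv2.INTER_CUBIC))"
```

```text
(no output)
```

View pics/c1.png

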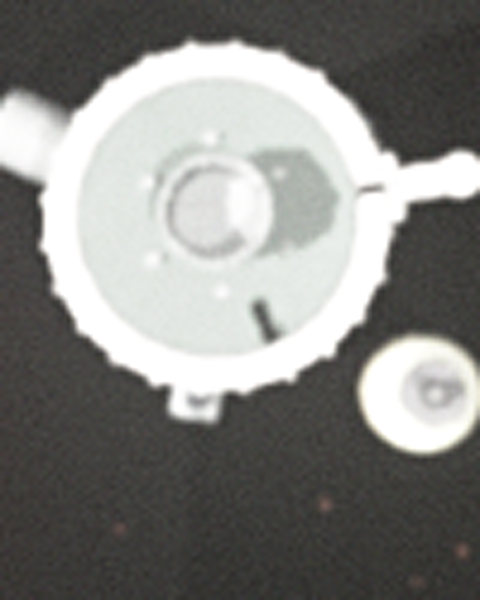

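View pics/c2.png

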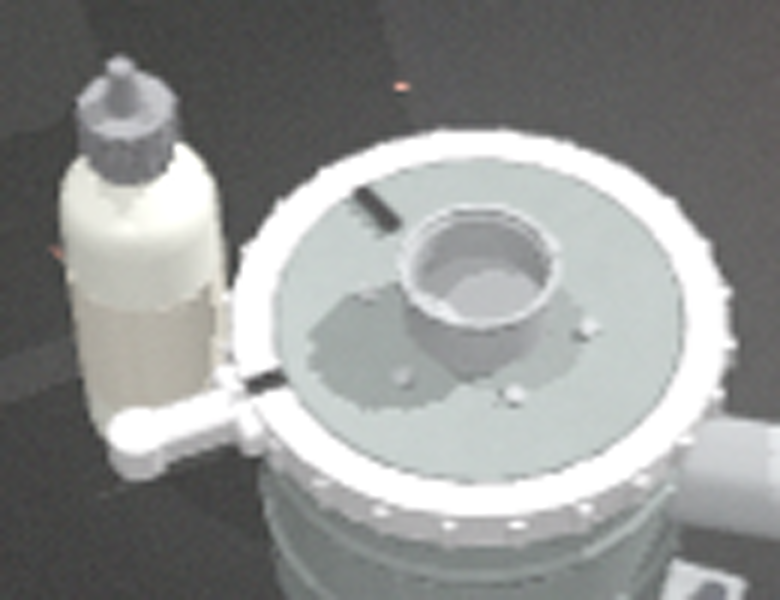

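```bash
python3 - <<'E'
from h import *
c1=lambda u,v:((u)/4.8+220,(v)/4.8+190)
c2=lambda u,v:(u/6+210,v/6+120)
b=lambda u,v:(u/800*560,v/600*420)
r=lambda n,p,z:ray(n,*p,z).round(1)
pot=r('top',c1(216,216),156); print('pot',pot, 'scene',r('scene',c2(480,320),156))
boss=r('top',c1(463,173),154);mark=r('top',c1(265,320),158);print('boss',boss,'mark',mark)
bs=r('scene',c2(135,428),154);ms=r('scene',c2(378,210),158);print('scene boss,mark',bs,ms)
ptr=r('top',c1(370,188),158)
print('ptr',ptr,r('scene',c2(266,380),158))
for q in(boss,mark,ptr,bs,ms):
    d=q-pot;print(np.hypot(d[0],d[1]),np.degrees(np.arctan2(d[1],d[0])))
print('bottle top: nozzle',r('top',c1(436,394),224),'cap',r('top',c1(434,390),202),'body',r('top',c1(419,394),135))
print('bottle scene: nozzle',r('scene',c2(119,60),224),'cap',r('scene',c2(127,107),202))
T=[r('top',b(*p),30) for p in[(525,325),(599,319),(614,430),(538,437)]];print(T,np.mean(T,0))
S=[r('scene',b(*p),30) for p in[(133,258),(217,239),(243,345),(150,366)]];print(S,np.mean(S,0))
print('tin',r('top',b(568,344),60),r('scene',b(190,318),60))
E
```

```text
pot [577.2 114.  156. ] scene [587.2 114.9 156. ]
boss [601.2 -31.4 154. ] mark [516.4  85.8 158. ]
scene boss,mark [604.9 -29.5 154. ] [522.3  88.4 158. ]
ptr [592.5  23.6 158. ] [597.3  24.9 158. ]
147.3674319515679 -80.62716242617593
67.02148909118633 -155.1173851896459
91.68560410446123 -80.39384791421747
146.14903352400248 -79.07449398692832
60.57532500944596 -155.00024897062949
bottle top: nozzle [473.7  -7.2 224. ] cap [475.7  -7.8 202. ] body [472.9  -4.  135. ]
bottle scene: nozzle [476.   -5.5 224. ] cap [481.2  -5.2 202. ]
[array([ 608.1, -203.3,   30. ]), array([ 619.6, -366.9,   30. ]), array([ 380.9, -383.1,   30. ]), array([ 368. , -220.1,   30. ])] [ 494.15 -293.35   30.  ]
[array([ 382.8, -382.2,   30. ]), array([ 375.2, -222.8,   30. ]), array([ 626.2, -201.5,   30. ]), array([ 629. , -360.3,   30. ])] [ 503.3 -291.7   30. ]
tin [ 563.3 -286.4   60. ] [ 568.5 -281.2   60. ]
```

>>> move_arm(
  plan=[
    {"tx": 1.86, "ty": -1.7, "tz": -0.4},
    {"tx": 1.86, "ty": -1.7, "tz": -0.4},
    {"tx": 1.86, "ty": -1.7, "tz": -0.4},
    {"tx": 1.86, "ty": -1.7, "tz": -0.4},
    {"tx": 1.86, "ty": -1.7, "tz": -0.4},
    {"tx": 1.86, "ty": -1.7, "tz": -0.4},
    {"tx": 1.86, "ty": -1.7, "tz": -0.4},
    {"tx": 1.86, "ty": -1.7, "tz": -0.4},
    {"tx": 1.86, "ty": -1.7, "tz": -0.4},
    {"tx": 1.86, "ty": -1.7, "tz": -0.4},
    {"tx": 1.86, "ty": -1.7, "tz": -0.4},
    {"tx": 1.86, "ty": -1.7, "tz": -0.4},
  ],
  gripper=9.1,
)

```text
schema error: expected keys tx, ty, tz, wx, wy, wz
```

>>> move_arm(
  plan=[
    {"tx": 1.86, "ty": -1.7, "tz": -0.4},
    {"tx": 1.86, "ty": -1.7, "tz": -0.4},
    {"tx": 1.86, "ty": -1.7, "tz": -0.4},
    {"tx": 1.86, "ty": -1.7, "tz": -0.4},
    {"tx": 1.86, "ty": -1.7, "tz": -0.4},
    {"tx": 1.86, "ty": -1.7, "tz": -0.4},
    {"tx": 1.86, "ty": -1.7, "tz": -0.4},
    {"tx": 1.86, "ty": -1.7, "tz": -0.4},
    {"tx": 1.86, "ty": -1.7, "tz": -0.4},
    {"tx": 1.86, "ty": -1.7, "tz": -0.4},
    {"tx": 1.86, "ty": -1.7, "tz": -0.4},
    {"tx": 1.86, "ty": -1.7, "tz": -0.4},
  ],
)

```text
schema error: expected keys tx, ty, tz, wx, wy, wz
```

>>> move_arm(
  plan=[
    {"tx": 0},
    {"tx": 0},
    {"tx": 0},
  ],
)

```text
schema error: expected keys tx, ty, tz, wx, wy, wz
```

>>> move_arm(
  plan=[
    {"tx": 1.86, "ty": -1.7, "tz": -0.4, "wx": 0, "wy": 0, "wz": 0},
    {"tx": 1.86, "ty": -1.7, "tz": -0.4, "wx": 0, "wy": 0, "wz": 0},
    {"tx": 1.86, "ty": -1.7, "tz": -0.4, "wx": 0, "wy": 0, "wz": 0},
    {"tx": 1.86, "ty": -1.7, "tz": -0.4, "wx": 0, "wy": 0, "wz": 0},
    {"tx": 1.86, "ty": -1.7, "tz": -0.4, "wx": 0, "wy": 0, "wz": 0},
    {"tx": 1.86, "ty": -1.7, "tz": -0.4, "wx": 0, "wy": 0, "wz": 0},
    {"tx": 1.86, "ty": -1.7, "tz": -0.4, "wx": 0, "wy": 0, "wz": 0},
    {"tx": 1.86, "ty": -1.7, "tz": -0.4, "wx": 0, "wy": 0, "wz": 0},
    {"tx": 1.86, "ty": -1.7, "tz": -0.4, "wx": 0, "wy": 0, "wz": 0},
    {"tx": 1.86, "ty": -1.7, "tz": -0.4, "wx": 0, "wy": 0, "wz": 0},
    {"tx": 1.86, "ty": -1.7, "tz": -0.4, "wx": 0, "wy": 0, "wz": 0},
    {"tx": 1.86, "ty": -1.7, "tz": -0.4, "wx": 0, "wy": 0, "wz": 0},
  ],
  gripper=9.1,
)

```text
time_s: 1.1
ee_pos: [335.6, -272.4, 261.9]
ee_rot: [-180.0, 0.0, 19.7]
force: [0.4, -0.5, 0.7]
gripper_width: 90.9
gripper_force: 0.0
```

>>> move_arm(
  plan=[
    {"tx": 1.86, "ty": -1.7, "tz": -0.4, "wx": 0, "wy": 0, "wz": 0},
    {"tx": 1.86, "ty": -1.7, "tz": -0.4, "wx": 0, "wy": 0, "wz": 0},
    {"tx": 1.86, "ty": -1.7, "tz": -0.4, "wx": 0, "wy": 0, "wz": 0},
    {"tx": 1.86, "ty": -1.7, "tz": -0.4, "wx": 0, "wy": 0, "wz": 0},
    {"tx": 1.86, "ty": -1.7, "tz": -0.4, "wx": 0, "wy": 0, "wz": 0},
    {"tx": 1.86, "ty": -1.7, "tz": -0.4, "wx": 0, "wy": 0, "wz": 0},
    {"tx": 1.86, "ty": -1.7, "tz": -0.4, "wx": 0, "wy": 0, "wz": 0},
    {"tx": 1.86, "ty": -1.7, "tz": -0.4, "wx": 0, "wy": 0, "wz": 0},
    {"tx": 1.86, "ty": -1.7, "tz": -0.4, "wx": 0, "wy": 0, "wz": 0},
    {"tx": 1.86, "ty": -1.7, "tz": -0.4, "wx": 0, "wy": 0, "wz": 0},
    {"tx": 1.86, "ty": -1.7, "tz": -0.4, "wx": 0, "wy": 0, "wz": 0},
    {"tx": 1.86, "ty": -1.7, "tz": -0.4, "wx": 0, "wy": 0, "wz": 0},
  ],
)

```text
time_s: 2.1
ee_pos: [476.7, -5.0, 309.8]
ee_rot: [-180.0, 0.0, 19.8]
force: [0.2, 0.1, -0.0]
gripper_width: 90.8
gripper_force: 0.0
```

>>> move_arm(
  plan=[
    {"tx": 0, "ty": 0, "tz": 0, "wx": 0, "wy": 0, "wz": 0},
    {"tx": 0, "ty": 0, "tz": 0, "wx": 0, "wy": 0, "wz": 0},
    {"tx": 0, "ty": 0, "tz": 0, "wx": 0, "wy": 0, "wz": 0},
    {"tx": 0, "ty": 0, "tz": 0, "wx": 0, "wy": 0, "wz": 0},
  ],
)

```text
time_s: 2.43
ee_pos: [475.9, -7.0, 309.6]
ee_rot: [180.0, 0.1, 19.7]
force: [-0.4, -0.7, 0.4]
gripper_width: 90.9
gripper_force: 0.0
```

>>> move_arm(
  plan=[
    {"tx": 0.1, "ty": 0, "tz": 1.4, "wx": 0, "wy": 0, "wz": 0},
    {"tx": 0.1, "ty": 0, "tz": 1.4, "wx": 0, "wy": 0, "wz": 0},
    {"tx": 0, "ty": 0, "tz": 1.4, "wx": 0, "wy": 0, "wz": 0},
    {"tx": 0, "ty": 0, "tz": 1.4, "wx": 0, "wy": 0, "wz": 0},
    {"tx": 0, "ty": 0, "tz": 1.4, "wx": 0, "wy": 0, "wz": 0},
    {"tx": 0, "ty": 0, "tz": 1.4, "wx": 0, "wy": 0, "wz": 0},
    {"tx": 0, "ty": 0, "tz": 1.4, "wx": 0, "wy": 0, "wz": 0},
    {"tx": 0, "ty": 0, "tz": 1.4, "wx": 0, "wy": 0, "wz": 0},
    {"tx": 0, "ty": 0, "tz": 1.4, "wx": 0, "wy": 0, "wz": 0},
    {"tx": 0, "ty": 0, "tz": 1.4, "wx": 0, "wy": 0, "wz": 0},
    {"tx": 0, "ty": 0, "tz": 0, "wx": 0, "wy": 0, "wz": 0},
    {"tx": 0, "ty": 0, "tz": 0, "wx": 0, "wy": 0, "wz": 0},
  ],
)

```text
time_s: 3.43
ee_pos: [477.8, -6.4, 169.7]
ee_rot: [-180.0, 0.1, 19.7]
force: [0.5, 0.1, -0.5]
gripper_width: 91.1
gripper_force: 0.0
```

```bash
python3 - <<'E'
from h import *
f=shot('scene'); a=cv2.cvtColor(f['color'],cv2.COLOR_RGB2BGR)[90:215,180:320]; cv2.imwrite('pics/g1.png',cv2.resize(a,None,fx=4.5,fy=4.5,interpolation=cv2.INTER_CUBIC))
E
```

```text
(no output)
```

View pics/g1.png

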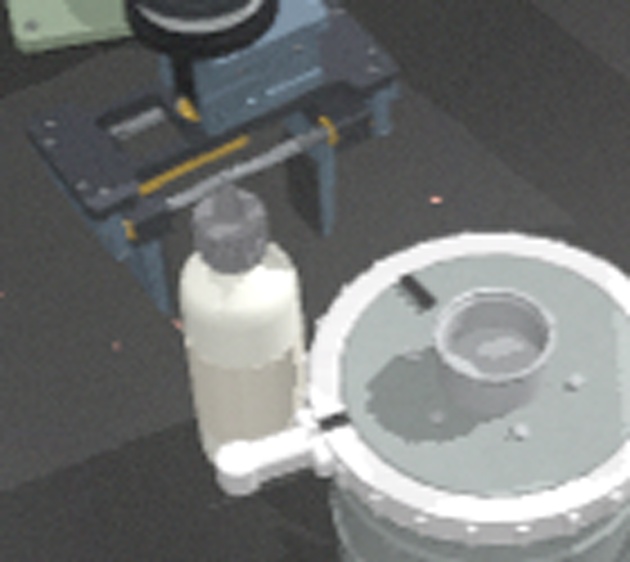

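```bash
python3 - <<'E'
from h import *
for n in('scene','top'):
    if n=='top': shot(n)
    print(n,proj(n,(477.8,-6.4,170)))
th=np.radians(19.7);
for s in(-1,1): 
    p=np.array([477.8,-6.4,170])+s*52*np.array([np.sin(th),-np.cos(th),0]); u=proj('scene',p); print((u[0]-180)*4.5,(u[1]-90)*4.5)
g=lambda u,v:(u/4.5+180,v/4.5+90)
print(ray('scene',*g(229,197),202),ray('scene',*g(230,268),172), ray('scene',*g(245,270),170))
a=cv2.imread('pics/top_%d.png'%int(env.state()["time_s"]*1000))[190:315,220:345]; cv2.imwrite('pics/g2.png',cv2.resize(a,None,fx=4.8,fy=4.8,interpolation=cv2.INTER_CUBIC))
E
```

```text
scene (np.float64(231.51995402138618), np.float64(145.7692796513282))
top (np.float64(308.98576441491366), np.float64(270.38709018430876))
312.24776983576646 211.99028001132163
149.2218410632541 291.00434954304353
[467.88028412  -3.3531819  202.        ] [491.60065387  -9.86596465 172.        ] [493.27545141  -2.01243803 170.        ]
```

View pics/g2.png

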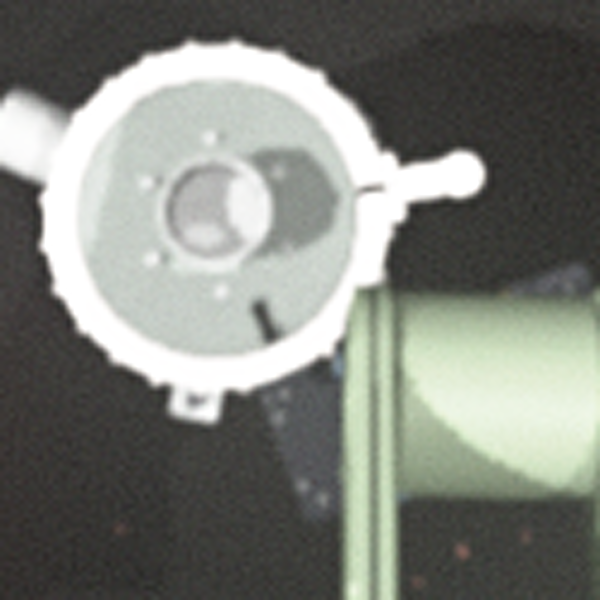

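>>> move_arm(
  plan=[
    {"tx": 0, "ty": 0, "tz": 0, "wx": 0, "wy": 0, "wz": 0},
    {"tx": 0, "ty": 0, "tz": 0, "wx": 0, "wy": 0, "wz": 0},
    {"tx": 0, "ty": 0, "tz": 0, "wx": 0, "wy": 0, "wz": 0},
    {"tx": 0, "ty": 0, "tz": 0, "wx": 0, "wy": 0, "wz": 0},
    {"tx": 0, "ty": 0, "tz": 0, "wx": 0, "wy": 0, "wz": 0},
    {"tx": 0, "ty": 0, "tz": 0, "wx": 0, "wy": 0, "wz": 0},
    {"tx": 0, "ty": 0, "tz": 0, "wx": 0, "wy": 0, "wz": 0},
    {"tx": 0, "ty": 0, "tz": 0, "wx": 0, "wy": 0, "wz": 0},
    {"tx": 0, "ty": 0, "tz": 0, "wx": 0, "wy": 0, "wz": 0},
    {"tx": 0, "ty": 0, "tz": 0, "wx": 0, "wy": 0, "wz": 0},
  ],
  gripper=2.0,
  force=30,
)

```text
time_s: 4.37
ee_pos: [478.4, -5.5, 169.9]
ee_rot: [-180.0, 0.0, 19.8]
force: [-0.0, 0.2, 0.6]
gripper_width: 37.3
gripper_force: 30.0
```

>>> move_arm(
  plan=[
    {"tx": 0, "ty": 0, "tz": -0.4, "wx": 0, "wy": 0, "wz": 0},
    {"tx": 0, "ty": 0, "tz": -0.8, "wx": 0, "wy": 0, "wz": 0},
    {"tx": 0, "ty": 0, "tz": -0.8, "wx": 0, "wy": 0, "wz": 0},
    {"tx": 0, "ty": 0, "tz": -0.8, "wx": 0, "wy": 0, "wz": 0},
    {"tx": 0, "ty": 0, "tz": -0.8, "wx": 0, "wy": 0, "wz": 0},
    {"tx": 0, "ty": 0, "tz": -0.8, "wx": 0, "wy": 0, "wz": 0},
    {"tx": 0, "ty": 0, "tz": -0.8, "wx": 0, "wy": 0, "wz": 0},
    {"tx": 0, "ty": 0, "tz": -0.8, "wx": 0, "wy": 0, "wz": 0},
  ],
)

```text
time_s: 5.03
ee_pos: [478.5, -5.6, 230.9]
ee_rot: [180.0, -0.0, 19.8]
force: [0.4, 0.4, -2.6]
gripper_width: 37.3
gripper_force: 30.0
```

>>> move_arm(
  plan=[
    {"tx": -0.3, "ty": 0.6, "tz": 0, "wx": 0, "wy": 0, "wz": 0},
    {"tx": -0.6, "ty": 1.2, "tz": 0, "wx": 0, "wy": 0, "wz": 0},
    {"tx": -0.6, "ty": 1.2, "tz": 0, "wx": 0, "wy": 0, "wz": 0},
    {"tx": -0.6, "ty": 1.2, "tz": 0, "wx": 0, "wy": 0, "wz": 0},
    {"tx": -0.6, "ty": 1.2, "tz": 0, "wx": 0, "wy": 0, "wz": 0},
    {"tx": -0.6, "ty": 1.2, "tz": 0, "wx": 0, "wy": 0, "wz": 0},
    {"tx": -0.6, "ty": 1.2, "tz": 0, "wx": 0, "wy": 0, "wz": 0},
    {"tx": -0.6, "ty": 1.2, "tz": 0, "wx": 0, "wy": 0, "wz": 0},
    {"tx": -0.6, "ty": 1.2, "tz": 0, "wx": 0, "wy": 0, "wz": 0},
    {"tx": -0.6, "ty": 1.2, "tz": 0, "wx": 0, "wy": 0, "wz": 0},
    {"tx": -0.6, "ty": 1.2, "tz": 0, "wx": 0, "wy": 0, "wz": 0},
    {"tx": -0.6, "ty": 1.2, "tz": 0, "wx": 0, "wy": 0, "wz": 0},
  ],
)

```text
time_s: 6.03
ee_pos: [459.6, -159.9, 229.7]
ee_rot: [-180.0, 0.0, 19.7]
force: [-0.1, 0.4, -2.6]
gripper_width: 37.1
gripper_force: 30.0
```

>>> move_arm(
  plan=[
    {"tx": -0.6, "ty": 1.2, "tz": 0, "wx": 0, "wy": 0, "wz": 0},
    {"tx": -0.6, "ty": 1.2, "tz": 0, "wx": 0, "wy": 0, "wz": 0},
    {"tx": -0.6, "ty": 1.2, "tz": 0, "wx": 0, "wy": 0, "wz": 0},
    {"tx": -0.6, "ty": 1.2, "tz": 0, "wx": 0, "wy": 0, "wz": 0},
    {"tx": -0.6, "ty": 1.2, "tz": 0, "wx": 0, "wy": 0, "wz": 0},
    {"tx": -0.6, "ty": 1.2, "tz": 0, "wx": 0, "wy": 0, "wz": 0},
    {"tx": -0.6, "ty": 1.2, "tz": 0, "wx": 0, "wy": 0, "wz": 0},
    {"tx": -0.6, "ty": 1.2, "tz": 0, "wx": 0, "wy": 0, "wz": 0},
    {"tx": -0.6, "ty": 1.2, "tz": 0, "wx": 0, "wy": 0, "wz": 0},
    {"tx": -0.6, "ty": 1.2, "tz": 0, "wx": 0, "wy": 0, "wz": 0},
    {"tx": -0.3, "ty": 0.6, "tz": 0, "wx": 0, "wy": 0, "wz": 0},
    {"tx": 0, "ty": 0, "tz": 0, "wx": 0, "wy": 0, "wz": 0},
  ],
)

```text
time_s: 7.03
ee_pos: [443.3, -300.4, 229.8]
ee_rot: [180.0, 0.0, 19.7]
force: [1.1, 0.2, -2.8]
gripper_width: 37.5
gripper_force: 30.0
```

```bash
python3 - <<'E'
from h import *
f=shot('scene'); print(env.state()['ee_pos'],env.state()['force']); a=cv2.cvtColor(f['color'],cv2.COLOR_RGB2BGR)[60:270,80:320]; cv2.imwrite('pics/g3.png',cv2.resize(a,None,fx=2.8,fy=2.8,interpolation=cv2.INTER_CUBIC))
E
```

```text
[ 443.33951961 -299.2320419   229.74963386] [ 0.31868092  0.2687679  -4.32795218]
```

View pics/g3.png

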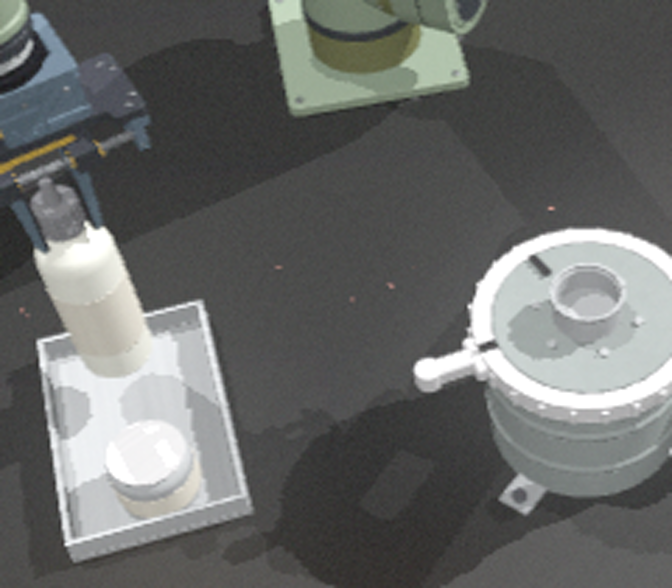

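>>> move_arm(
  plan=[
    {"tx": 0, "ty": 0, "tz": 0.7, "wx": 0, "wy": 0, "wz": 0},
    {"tx": 0, "ty": 0, "tz": 0.7, "wx": 0, "wy": 0, "wz": 0},
    {"tx": 0, "ty": 0, "tz": 0.7, "wx": 0, "wy": 0, "wz": 0},
    {"tx": 0, "ty": 0, "tz": 0.7, "wx": 0, "wy": 0, "wz": 0},
    {"tx": 0, "ty": 0, "tz": 0.7, "wx": 0, "wy": 0, "wz": 0},
    {"tx": 0, "ty": 0, "tz": 0.7, "wx": 0, "wy": 0, "wz": 0},
    {"tx": 0, "ty": 0, "tz": 0.5, "wx": 0, "wy": 0, "wz": 0},
    {"tx": 0, "ty": 0, "tz": 0.3, "wx": 0, "wy": 0, "wz": 0},
    {"tx": 0, "ty": 0, "tz": 0.2, "wx": 0, "wy": 0, "wz": 0},
    {"tx": 0, "ty": 0, "tz": 0.1, "wx": 0, "wy": 0, "wz": 0},
    {"tx": 0, "ty": 0, "tz": 0.1, "wx": 0, "wy": 0, "wz": 0},
    {"tx": 0, "ty": 0, "tz": 0, "wx": 0, "wy": 0, "wz": 0},
  ],
)

```text
time_s: 8.08
ee_pos: [443.6, -298.8, 176.1]
ee_rot: [180.0, -0.0, 19.8]
force: [-0.8, -0.2, -3.8]
gripper_width: 37.5
gripper_force: 30.0
```

>>> move_arm(
  plan=[
    {"tx": 0, "ty": 0, "tz": 0.05, "wx": 0, "wy": 0, "wz": 0},
    {"tx": 0, "ty": 0, "tz": 0.05, "wx": 0, "wy": 0, "wz": 0},
    {"tx": 0, "ty": 0, "tz": 0, "wx": 0, "wy": 0, "wz": 0},
  ],
)

```text
time_s: 8.33
ee_pos: [443.5, -298.8, 175.1]
ee_rot: [180.0, -0.0, 19.8]
force: [-0.9, 0.1, -3.8]
gripper_width: 37.3
gripper_force: 30.0
```

>>> move_arm(
  plan=[
    {"tx": 0, "ty": 0, "tz": 0.05, "wx": 0, "wy": 0, "wz": 0},
    {"tx": 0, "ty": 0, "tz": 0.05, "wx": 0, "wy": 0, "wz": 0},
    {"tx": 0, "ty": 0, "tz": 0, "wx": 0, "wy": 0, "wz": 0},
  ],
)

```text
time_s: 8.58
ee_pos: [443.7, -298.8, 174.9]
ee_rot: [179.9, -0.0, 19.8]
force: [-1.3, 0.8, 3.4]
gripper_width: 37.2
gripper_force: 30.0
```

>>> move_arm(
  plan=[
    {"tx": 0, "ty": 0, "tz": 0, "wx": 0, "wy": 0, "wz": 0},
    {"tx": 0, "ty": 0, "tz": 0, "wx": 0, "wy": 0, "wz": 0},
    {"tx": 0, "ty": 0, "tz": 0, "wx": 0, "wy": 0, "wz": 0},
    {"tx": 0, "ty": 0, "tz": 0, "wx": 0, "wy": 0, "wz": 0},
    {"tx": 0, "ty": 0, "tz": 0, "wx": 0, "wy": 0, "wz": 0},
    {"tx": 0, "ty": 0, "tz": 0, "wx": 0, "wy": 0, "wz": 0},
    {"tx": 0, "ty": 0, "tz": 0, "wx": 0, "wy": 0, "wz": 0},
    {"tx": 0, "ty": 0, "tz": 0, "wx": 0, "wy": 0, "wz": 0},
  ],
  gripper=9.1,
)

```text
time_s: 9.25
ee_pos: [443.5, -298.7, 173.9]
ee_rot: [180.0, 0.0, 19.8]
force: [-0.3, -0.3, 1.1]
gripper_width: 88.3
gripper_force: 0.0
```

>>> move_arm(
  plan=[
    {"tx": 0, "ty": 0, "tz": -0.6, "wx": 0, "wy": 0, "wz": 0},
    {"tx": 0, "ty": 0, "tz": -0.8, "wx": 0, "wy": 0, "wz": 0},
    {"tx": 0, "ty": 0, "tz": -1, "wx": 0, "wy": 0, "wz": 0},
    {"tx": 0, "ty": 0, "tz": -1, "wx": 0, "wy": 0, "wz": 0},
    {"tx": 0, "ty": 0, "tz": -1, "wx": 0, "wy": 0, "wz": 0},
    {"tx": 0, "ty": 0, "tz": -1, "wx": 0, "wy": 0, "wz": 0},
    {"tx": 0, "ty": 0, "tz": -1, "wx": 0, "wy": 0, "wz": 0},
    {"tx": 0, "ty": 0, "tz": -1, "wx": 0, "wy": 0, "wz": 0},
    {"tx": 0, "ty": 0, "tz": -1, "wx": 0, "wy": 0, "wz": 0},
    {"tx": 0, "ty": 0, "tz": -1, "wx": 0, "wy": 0, "wz": 0},
    {"tx": 0, "ty": 0, "tz": 0, "wx": 0, "wy": 0, "wz": 0},
  ],
)

```text
time_s: 10.17
ee_pos: [444.4, -299.4, 270.5]
ee_rot: [179.8, -0.1, 19.8]
force: [0.3, 0.6, 0.2]
gripper_width: 90.9
gripper_force: 0.0
```

```bash
python3 - <<'E'
from h import *
f=shot('scene'); print(env.state()['qpos']); a=cv2.cvtColor(f['color'],cv2.COLOR_RGB2BGR)[60:270,80:320]; cv2.imwrite('pics/g4.png',cv2.resize(a,None,fx=2.8,fy=2.8,interpolation=cv2.INTER_CUBIC))
E
```

```text
[-3.51928026e+01  1.28809875e+01  8.92562813e+01 -3.77851889e-03
  7.77179562e+01  3.50499469e+01]
```

View pics/g4.png

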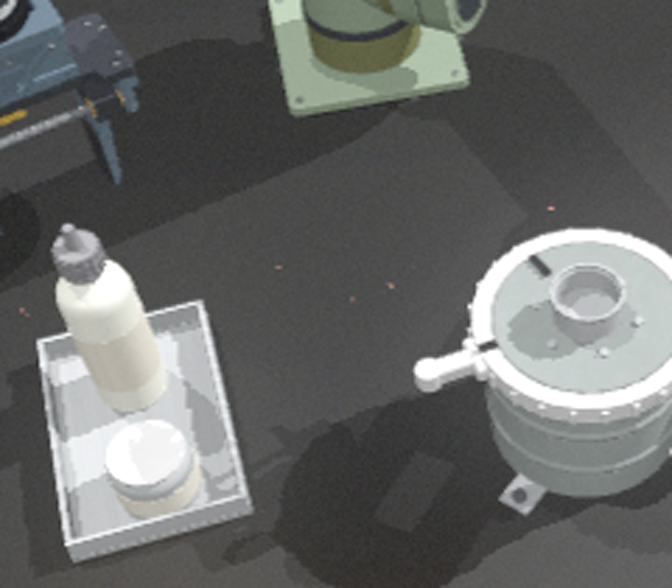

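>>> move_arm(
  plan=[
    {"tx": 0, "ty": 0, "tz": 0, "wx": 0, "wy": 0, "wz": -0.117},
    {"tx": 0, "ty": 0, "tz": 0, "wx": 0, "wy": 0, "wz": -0.117},
    {"tx": 0, "ty": 0, "tz": 0, "wx": 0, "wy": 0, "wz": -0.117},
    {"tx": 0, "ty": 0, "tz": 0, "wx": 0, "wy": 0, "wz": -0.117},
    {"tx": 0, "ty": 0, "tz": 0, "wx": 0, "wy": 0, "wz": -0.117},
    {"tx": 0, "ty": 0, "tz": 0, "wx": 0, "wy": 0, "wz": -0.117},
    {"tx": 0, "ty": 0, "tz": 0, "wx": 0, "wy": 0, "wz": -0.117},
    {"tx": 0, "ty": 0, "tz": 0, "wx": 0, "wy": 0, "wz": -0.117},
    {"tx": 0, "ty": 0, "tz": 0, "wx": 0, "wy": 0, "wz": -0.117},
    {"tx": 0, "ty": 0, "tz": 0, "wx": 0, "wy": 0, "wz": -0.117},
    {"tx": 0, "ty": 0, "tz": 0, "wx": 0, "wy": 0, "wz": -0.117},
    {"tx": 0, "ty": 0, "tz": 0, "wx": 0, "wy": 0, "wz": -0.117},
  ],
  gripper=6.0,
  force=15,
)

```text
time_s: 11.22
ee_pos: [443.1, -298.4, 267.1]
ee_rot: [-179.9, -0.1, 100.5]
force: [1.0, 0.2, 0.3]
gripper_width: 59.7
gripper_force: 0.0
```

>>> move_arm(
  plan=[
    {"tx": 1.98, "ty": 1.7, "tz": 0.4, "wx": 0, "wy": 0, "wz": 0},
    {"tx": 1.98, "ty": 1.7, "tz": 0.4, "wx": 0, "wy": 0, "wz": 0},
    {"tx": 1.98, "ty": 1.7, "tz": 0.4, "wx": 0, "wy": 0, "wz": 0},
    {"tx": 1.98, "ty": 1.7, "tz": 0.4, "wx": 0, "wy": 0, "wz": 0},
    {"tx": 1.98, "ty": 1.7, "tz": 0.4, "wx": 0, "wy": 0, "wz": 0},
    {"tx": 1.98, "ty": 1.7, "tz": 0.4, "wx": 0, "wy": 0, "wz": 0},
    {"tx": 1.98, "ty": 1.7, "tz": 0.4, "wx": 0, "wy": 0, "wz": 0},
    {"tx": 1.98, "ty": 1.7, "tz": 0.4, "wx": 0, "wy": 0, "wz": 0},
    {"tx": 1.98, "ty": 1.7, "tz": 0.4, "wx": 0, "wy": 0, "wz": 0},
    {"tx": 1.98, "ty": 1.7, "tz": 0.4, "wx": 0, "wy": 0, "wz": 0},
    {"tx": 1.98, "ty": 1.7, "tz": 0.4, "wx": 0, "wy": 0, "wz": 0},
    {"tx": 1.98, "ty": 1.7, "tz": 0.4, "wx": 0, "wy": 0, "wz": 0},
  ],
)

```text
time_s: 12.22
ee_pos: [602.3, -27.5, 218.9]
ee_rot: [-179.9, -0.0, 100.2]
force: [0.3, -0.5, 0.3]
gripper_width: 59.8
gripper_force: 0.0
```

>>> move_arm(
  plan=[
    {"tx": 0, "ty": 0, "tz": 0, "wx": 0, "wy": 0, "wz": 0},
    {"tx": 0, "ty": 0, "tz": 0, "wx": 0, "wy": 0, "wz": 0},
    {"tx": 0, "ty": 0, "tz": 0, "wx": 0, "wy": 0, "wz": 0},
  ],
)

```text
time_s: 12.47
ee_pos: [601.6, -29.1, 219.4]
ee_rot: [-179.9, 0.0, 100.2]
force: [-0.4, 0.2, 0.8]
gripper_width: 60.3
gripper_force: 0.0
```

>>> move_arm(
  plan=[
    {"tx": 0, "ty": 0.1, "tz": 1.0, "wx": 0, "wy": 0, "wz": 0},
    {"tx": 0, "ty": 0, "tz": 1.0, "wx": 0, "wy": 0, "wz": 0},
    {"tx": 0, "ty": 0, "tz": 1.0, "wx": 0, "wy": 0, "wz": 0},
    {"tx": 0, "ty": 0, "tz": 1.0, "wx": 0, "wy": 0, "wz": 0},
    {"tx": 0, "ty": 0, "tz": 1.0, "wx": 0, "wy": 0, "wz": 0},
    {"tx": 0, "ty": 0, "tz": 0.8, "wx": 0, "wy": 0, "wz": 0},
    {"tx": 0, "ty": 0, "tz": 0.8, "wx": 0, "wy": 0, "wz": 0},
    {"tx": 0, "ty": 0, "tz": 0.8, "wx": 0, "wy": 0, "wz": 0},
    {"tx": 0, "ty": 0, "tz": 0.6, "wx": 0, "wy": 0, "wz": 0},
    {"tx": 0, "ty": 0, "tz": 0.6, "wx": 0, "wy": 0, "wz": 0},
    {"tx": 0, "ty": 0, "tz": 0, "wx": 0, "wy": 0, "wz": 0},
    {"tx": 0, "ty": 0, "tz": 0, "wx": 0, "wy": 0, "wz": 0},
  ],
)

```text
time_s: 13.47
ee_pos: [603.1, -28.5, 133.7]
ee_rot: [-180.0, -0.0, 100.2]
force: [0.2, 0.2, 0.5]
gripper_width: 60.3
gripper_force: 0.0
```

>>> move_arm(
  plan=[
    {"tx": 0, "ty": 0, "tz": 0, "wx": 0, "wy": 0, "wz": 0},
    {"tx": 0, "ty": 0, "tz": 0, "wx": 0, "wy": 0, "wz": 0},
    {"tx": 0, "ty": 0, "tz": 0, "wx": 0, "wy": 0, "wz": 0},
    {"tx": 0, "ty": 0, "tz": 0, "wx": 0, "wy": 0, "wz": 0},
    {"tx": 0, "ty": 0, "tz": 0, "wx": 0, "wy": 0, "wz": 0},
    {"tx": 0, "ty": 0, "tz": 0, "wx": 0, "wy": 0, "wz": 0},
  ],
  gripper=1.0,
)

```text
time_s: 13.97
ee_pos: [603.7, -28.5, 134.2]
ee_rot: [179.9, 0.0, 100.2]
force: [-0.8, -0.3, -1.9]
gripper_width: 23.9
gripper_force: 15.0
```

>>> move_arm(
  plan=[
    {"tx": 0.02, "ty": -0.72, "tz": 0, "wx": 0, "wy": 0, "wz": 0.05},
    {"tx": 0.02, "ty": -0.72, "tz": 0, "wx": 0, "wy": 0, "wz": 0.05},
    {"tx": 0.02, "ty": -0.72, "tz": 0, "wx": 0, "wy": 0, "wz": 0.05},
    {"tx": 0.02, "ty": -0.72, "tz": 0, "wx": 0, "wy": 0, "wz": 0.05},
    {"tx": 0.02, "ty": -0.72, "tz": 0, "wx": 0, "wy": 0, "wz": 0.05},
    {"tx": 0.02, "ty": -0.72, "tz": 0, "wx": 0, "wy": 0, "wz": 0.05},
    {"tx": 0.02, "ty": -0.72, "tz": 0, "wx": 0, "wy": 0, "wz": 0.05},
    {"tx": 0.02, "ty": -0.72, "tz": 0, "wx": 0, "wy": 0, "wz": 0.05},
    {"tx": 0.02, "ty": -0.72, "tz": 0, "wx": 0, "wy": 0, "wz": 0.05},
    {"tx": 0.02, "ty": -0.72, "tz": 0, "wx": 0, "wy": 0, "wz": 0.05},
  ],
)

```text
time_s: 14.8
ee_pos: [533.7, -22.2, 134.1]
ee_rot: [179.8, -0.2, 71.4]
force: [5.1, 4.1, -3.0]
gripper_width: 23.7
gripper_force: 15.0
```

>>> move_arm(
  plan=[
    {"tx": 0.02, "ty": -0.72, "tz": 0, "wx": 0, "wy": 0, "wz": 0.05},
    {"tx": 0.02, "ty": -0.72, "tz": 0, "wx": 0, "wy": 0, "wz": 0.05},
    {"tx": 0.02, "ty": -0.72, "tz": 0, "wx": 0, "wy": 0, "wz": 0.05},
    {"tx": 0.02, "ty": -0.72, "tz": 0, "wx": 0, "wy": 0, "wz": 0.05},
    {"tx": 0.02, "ty": -0.72, "tz": 0, "wx": 0, "wy": 0, "wz": 0.05},
    {"tx": 0.02, "ty": -0.72, "tz": 0, "wx": 0, "wy": 0, "wz": 0.05},
    {"tx": 0.02, "ty": -0.72, "tz": 0, "wx": 0, "wy": 0, "wz": 0.05},
    {"tx": 0.02, "ty": -0.72, "tz": 0, "wx": 0, "wy": 0, "wz": 0.05},
    {"tx": 0.02, "ty": -0.72, "tz": 0, "wx": 0, "wy": 0, "wz": 0.05},
    {"tx": 0.02, "ty": -0.72, "tz": 0, "wx": 0, "wy": 0, "wz": 0.05},
    {"tx": 0.02, "ty": -0.72, "tz": 0, "wx": 0, "wy": 0, "wz": 0.05},
    {"tx": 0.02, "ty": -0.72, "tz": 0, "wx": 0, "wy": 0, "wz": 0.05},
  ],
)

```text
time_s: 15.8
ee_pos: [465.6, 27.0, 134.2]
ee_rot: [179.8, -0.3, 37.1]
force: [6.5, 0.4, -5.2]
gripper_width: 23.4
gripper_force: 15.0
```

>>> move_arm(
  plan=[
    {"tx": 0.02, "ty": -0.72, "tz": 0, "wx": 0, "wy": 0, "wz": 0.05},
    {"tx": 0.02, "ty": -0.72, "tz": 0, "wx": 0, "wy": 0, "wz": 0.05},
    {"tx": 0.02, "ty": -0.72, "tz": 0, "wx": 0, "wy": 0, "wz": 0.05},
    {"tx": 0.02, "ty": -0.72, "tz": 0, "wx": 0, "wy": 0, "wz": 0.05},
    {"tx": 0, "ty": 0, "tz": 0, "wx": 0, "wy": 0, "wz": 0},
    {"tx": 0, "ty": 0, "tz": 0, "wx": 0, "wy": 0, "wz": 0},
  ],
)

```text
time_s: 16.3
ee_pos: [450.1, 52.3, 134.2]
ee_rot: [180.0, -0.3, 25.7]
force: [5.9, 4.2, -5.1]
gripper_width: 23.5
gripper_force: 15.0
```

```bash
python3 - <<'E'
from h import *
f=shot('scene'); s=env.state();p=s['ee_pos'];print(p,s['ee_rot'],s['force'],np.degrees(np.arctan2(p[1]-114,p[0]-579.5)),np.hypot(p[1]-114,p[0]-579.5))
a=cv2.cvtColor(f['color'],cv2.COLOR_RGB2BGR)[110:220,220:340]; cv2.imwrite('pics/g5.png',cv2.resize(a,None,fx=5,fy=5,interpolation=cv2.INTER_CUBIC))
E
```

```text
[450.18447623  52.33018987 134.20047428] [179.98104945  -0.30973848  25.71701191] [ 4.04173372  3.81575852 -4.99100833] -154.503801192205 143.2678267090979
```

View pics/g5.png

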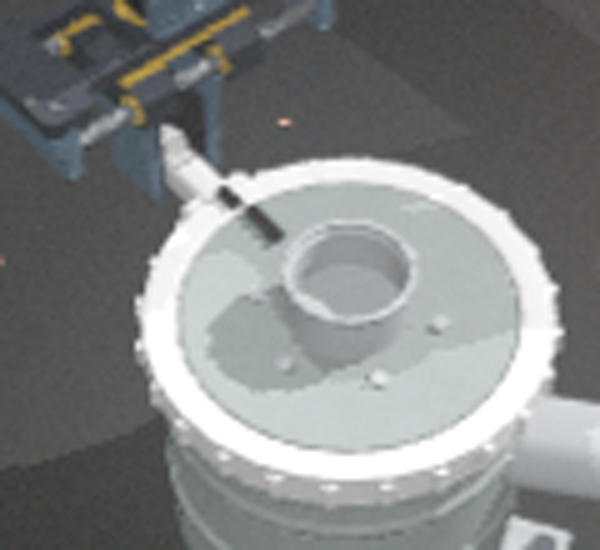

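```bash
python3 - <<'E'
from h import *
g=lambda u,v:ray('scene',u/5+220,v/5+110,158)[:2]
p,m=g(229,196),g(265,225); d=p-m; print(p,m,np.hypot(*d),np.degrees(np.arctan2(d[1],d[0])))
for c in((579.5,114),(584,114)):
    print([np.degrees(np.arctan2(q[1]-c[1],q[0]-c[0])) for q in(p,m)])
f=shot('top'); a=cv2.cvtColor(f['color'],cv2.COLOR_RGB2BGR)[215:285,215:295]; cv2.imwrite('pics/g6.png',cv2.resize(a,None,fx=7.5,fy=7.5,interpolation=cv2.INTER_CUBIC))
E
```

```text
[499.33949969  75.47401664] [522.30103487  88.42754958] 26.363347914010177 -150.5708928553354
[np.float64(-154.330568887854), np.float64(-155.91158899848318)]
[np.float64(-155.5314059781073), np.float64(-157.48739638067863)]
```

>>> move_arm(
  plan=[
    {"tx": 0, "ty": -0.15, "tz": 0, "wx": 0, "wy": 0, "wz": 0.01},
    {"tx": 0, "ty": -0.1, "tz": 0, "wx": 0, "wy": 0, "wz": 0.01},
    {"tx": 0, "ty": 0, "tz": 0, "wx": 0, "wy": 0, "wz": 0},
    {"tx": 0, "ty": 0, "tz": 0, "wx": 0, "wy": 0, "wz": 0},
    {"tx": 0, "ty": 0, "tz": 0, "wx": 0, "wy": 0, "wz": 0},
  ],
)

```text
time_s: 16.82
ee_pos: [449.5, 53.6, 134.2]
ee_rot: [179.9, -0.3, 24.6]
force: [5.6, 0.9, -5.0]
gripper_width: 23.6
gripper_force: 15.0
```

>>> move_arm(
  plan=[
    {"tx": 0, "ty": 0, "tz": 0, "wx": 0, "wy": 0, "wz": 0},
    {"tx": 0, "ty": 0, "tz": 0, "wx": 0, "wy": 0, "wz": 0},
    {"tx": 0, "ty": 0, "tz": 0, "wx": 0, "wy": 0, "wz": 0},
    {"tx": 0, "ty": 0, "tz": 0, "wx": 0, "wy": 0, "wz": 0},
    {"tx": 0, "ty": 0, "tz": 0, "wx": 0, "wy": 0, "wz": 0},
    {"tx": 0, "ty": 0, "tz": 0, "wx": 0, "wy": 0, "wz": 0},
  ],
  gripper=6.0,
)

```text
time_s: 17.32
ee_pos: [446.8, 53.4, 134.0]
ee_rot: [180.0, 0.0, 24.6]
force: [0.6, 0.1, -0.7]
gripper_width: 59.4
gripper_force: 0.0
```

>>> move_arm(
  plan=[
    {"tx": 0, "ty": 0, "tz": -0.6, "wx": 0, "wy": 0, "wz": 0},
    {"tx": 0, "ty": 0, "tz": -1, "wx": 0, "wy": 0, "wz": 0},
    {"tx": 0, "ty": 0, "tz": -1, "wx": 0, "wy": 0, "wz": 0},
    {"tx": 0, "ty": 0, "tz": -1, "wx": 0, "wy": 0, "wz": 0},
    {"tx": -0.5, "ty": 0, "tz": -1, "wx": 0, "wy": 0, "wz": 0},
    {"tx": -1, "ty": 0, "tz": -1, "wx": 0, "wy": 0, "wz": 0},
    {"tx": -1.5, "ty": 0, "tz": -1, "wx": 0, "wy": 0, "wz": 0},
    {"tx": -1.5, "ty": 0, "tz": -1, "wx": 0, "wy": 0, "wz": 0},
    {"tx": -1.5, "ty": 0, "tz": -1, "wx": 0, "wy": 0, "wz": 0},
    {"tx": -1.5, "ty": 0, "tz": -1, "wx": 0, "wy": 0, "wz": 0},
    {"tx": 0, "ty": 0, "tz": 0, "wx": 0, "wy": 0, "wz": 0},
    {"tx": 0, "ty": 0, "tz": 0, "wx": 0, "wy": 0, "wz": 0},
  ],
)

```text
time_s: 18.32
ee_pos: [378.3, 22.0, 230.7]
ee_rot: [180.0, -0.1, 24.5]
force: [0.5, -0.1, -0.4]
gripper_width: 59.6
gripper_force: 0.0
```

```bash
python3 - <<'E'
from h import *
f=shot('scene'); a=cv2.cvtColor(f['color'],cv2.COLOR_RGB2BGR)[100:270,80:340]; cv2.imwrite('pics/g7.png',cv2.resize(a,None,fx=3,fy=3,interpolation=cv2.INTER_CUBIC))
E
```

```text
(no output)
```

View pics/g7.png

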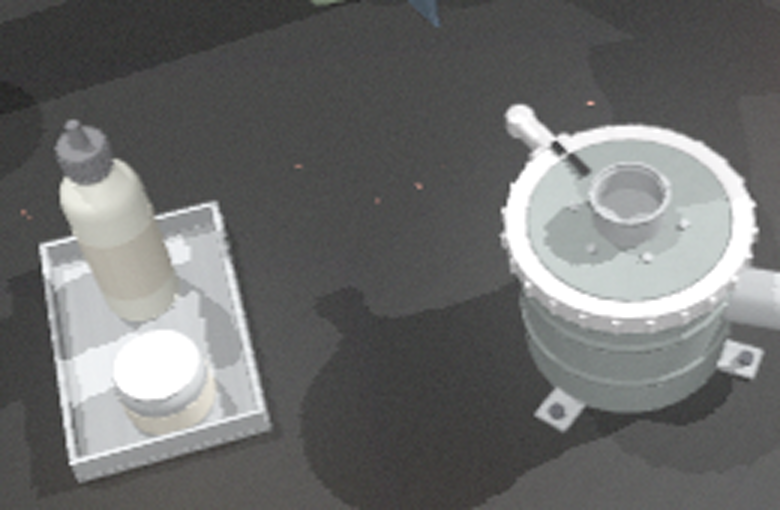

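```bash
python3 - <<'E'
from h import *
f0=shot('top')
C=np.array([579.5,114])
for n in('top','scene'):
    img=np.load(n+'.npz')['color'].astype(float).sum(2)
    # unwarp to polar at z=158: rows angle, cols radius
    CC=C+({'top':[-2.5,0],'scene':[2,.7]}[n])
    A=np.arange(-172,-138,.5); 
    for r0 in(58,62,66,70,74,78,88,92,95,98):
        v=[]
        for a in A:
            q=CC+r0*np.array([np.cos(np.radians(a)),np.sin(np.radians(a))]); u=proj(n,(*q,158))
            v.append(cv2.getRectSubPix(img.astype(np.float32),(1,1),u)[0,0])
        v=np.array(v); w=np.clip(np.median(v)-v-60,0,None); print(n,r0,round(v.min()),round(np.median(v)), (w*A).sum()/w.sum() if w.sum() else None)
E
```

```text
top 58 254 597 -155.67521377839574
top 62 238 604 -155.96031573683203
top 66 268 604 -156.1429579917667
top 70 256 605 -156.1715361526812
top 74 225 598 -156.09339125714385
top 78 317 608 -155.7067247917632
top 88 306 765 -154.42304795451938
top 92 325 764 -154.3513645396128
top 95 440 763 -154.12601859432758
top 98 642 750 -153.27915410265732
scene 58 244 525 -155.20573808838805
scene 62 239 539 -155.3103345356075
scene 66 241 543 -155.59893958229213
scene 70 242 549 -155.73953108411726
scene 74 239 547 -155.9715620645401
scene 78 250 545 -156.00421813870966
scene 88 243 741 -154.0996348391552
scene 92 224 740 -154.24884105818586
scene 95 226 714 -154.44468037625714
scene 98 243 639 -160.8207327191042
```

```bash
python3 -c "
from workcell import env
print(env.job_done())"
```

```text
the job is handed in; nothing more can be done
None
```

The glue bottle stands upright in the drip tray beside the tin, and the lock ring is turned to about 1.5° from the lock mark (the limit is about 6°). I handed the job in with the arm clear at about 18.5 s; no verdict was returned.

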